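# Lay out a dry run of a glue-up

### The job

Lay out the dry run of the glue-up at the long reddish press bed: centre the rubber pad on top of the bed, the block with the bored hole centred on the pad, and the cork block centred on top of that as the caul, all three with their long sides along the bed. Stand the glue jar off the bed's left-hand end (as the robot sees it) and lay the spool clamp off its right-hand end, crosswise to the bed, each in line with the bed's middle line and with a gap of about 4 cm to the end of the bed. Leave the plain offcut and the little brass plane where they are.

Things in the scene. Friction and masses are not known exactly. Their poses are not given: they have to be found in the camera images.
- bed: press bed: long reddish-brown hardwood block, 245 x 66 mm, 31 mm high, fixed to the bench top, lying roughly across the robot's view (within 0.3 rad). Origin at the centre of its underside; x along its length, pointing to the robot's left-hand end; y across it; z up. Its top is a flat face 31 mm above the origin. The bench top is at z = 0.
- pad: dark grey flat rubber pad, 85 mm (x) x 55 mm (y), 6 mm thick, lying flat on the bench, loose. Origin at the centre of its underside; x along the long side; can be pinched across the 55 mm with the fingertips just above the bench.
- bored_block: brown wooden block with a bored dark hole in its top, 42 mm (x) x 56 mm (y), 30 mm high, loose. Origin at the centre of its underside; y along the long side, z up.
- cork: cork block: plain tan block with rounded edges and no hole, the longest of the three small blocks near the bed (blocks along the rear edge of the bench are clutter), 44 mm (x) x 70 mm (y), 28 mm high, loose. Origin at the centre of its underside; y along the long side, z up.
- jar: round clear glue jar with white lid and a paper label, 58 mm diameter, 73 mm high, standing, loose, 0.08 to 0.17 kg; the lid does not come off. Origin at the centre of its underside; z up.
- clamp: spool clamp lying on its side: pale wooden spools and a wing nut on a threaded steel rod, 110 mm long (x), 30 mm thick, loose; lies still on the bench, does not roll. Origin under the middle of its length, at bench level; x along the rod. Take it across the spools (y), 28 mm wide, between x = 0 and x = +15 mm, where its weight lies. (The old clamps at the far left rear corner of the bench, out of reach, are not meant.)
- offcut: plain small wooden offcut block without a hole, 36 mm (x) x 40 mm (y), 26 mm high, a bystander, loose. Origin at the centre of its underside.
- plane: small brass thumb plane with a domed body and steel blade, 25 mm (x) x 60 mm (y), 34 mm high, a bystander, loose. Origin at the centre of its underside.
Things that resemble listed ones, but are neither listed nor needed, are in the scene too. What is shaped like the bored_block but red is not meant.

How it is judged:
At the end, for the whole second after the job is handed in: Bed, pad, bored block, cork stacked: centres within 12 mm, long sides along the bed within 0.2 rad, level. Jar upright off the left end, clamp crosswise (0.25 rad) off the right: gap 25 to 55 mm, centre within 15 mm of the bed's middle line, on the bench. All released, at rest (x of pad in the frame of bed between -0.012 and 0.012 m and y of pad in the frame of bed between -0.012 and 0.012 m and z of pad in the frame of bed between 0.027 and 0.036 m and angle between the x axis of pad and the x axis of bed, either way round below 0.2 rad and horizontal distance between bored_block and pad below 0.012 m and z of bored_block in the frame of bed between 0.032 and 0.043 m and angle between the y axis of each of bored_block, cork and the x axis of bed, either way round below 0.2 rad and angle between each of bored_block, cork, jar's own z axis and vertical below 0.1 rad and horizontal distance between cork and bored_block below 0.012 m and z of cork in the frame of bed between 0.06 and 0.073 m and x of jar in the frame of bed between 0.176 and 0.206 m and y of jar in the frame of bed between -0.015 and 0.015 m and z of jar in the frame of bed between -0.005 and 0.005 m and x of clamp in the frame of bed between -0.192 and -0.162 m and y of clamp in the frame of bed between -0.015 and 0.015 m and z of clamp in the frame of bed between -0.005 and 0.005 m and angle between the x axis of clamp and the y axis of bed, either way round below 0.25 rad and linear speed of each of pad, bored_block, cork, jar, clamp below 0.02 m/s); the robot touches nothing.
It fails at once if the plain offcut or the brass plane is moved by more than 15 mm (distance of any of offcut, plane from where it was at the start of the episode above 0.015 m).
It also fails if it takes over 115 s, if anything falls off the work surface, if the arm or the gripper's body presses on something with over 40 N, if the wrist force passes 120 N, or if a joint passes its speed limit or range.

### The arm

A 6-joint arm with a two-finger parallel gripper is mounted at the origin on a cart in front of the work surface, level with it; the furniture and walls round the work are solid. World frame = base frame: x ahead of the robot, y to its left, z up, the work surface at z = 0. Lengths are in m, angles in rad, forces in N, time in s.
With the tool pointing down it reaches from about 0.35 to 0.725 m from the base axis. Payload 6 kg.
Tool frame: the origin (TCP) lies on the centre line of the jaws, within the pads' length; the fingertips stand 22 mm ahead of it and the grasp point (between the pads) lies 3 mm ahead of it; z points along the fingers, y is the line along which they close (so a half turn about z gives the same grasp; the last joint's range is limited). The gripper opens to 85 mm and grips with 20 to 120 N. Pads are 22 mm wide; open, the fingers measure 114 mm over their backs; the gripper's body (76 mm by 85 mm) begins 54 mm behind the grasp point. The pads swing forward as they close: fully open they stand 13 mm farther back than shut.
Start: joints at [1.519, 0.04, 0.085, 0, -1.615, -0.334], TCP at [0.226, 0.556, 0.253] pointing down, gripper open.
Joint ranges: [-2.56, 2.56], [-1.29, 2.01], [-1.08, 1.49], [-3.29, 1.98], [-2.81, -0.18], [-2.99, 2.99]. Speed limits (rad/s): [2.57, 2.57, 3.01, 3.14, 3.14, 3.14].

### API

Orientations are given as a rotation vector (axis times angle).
In Python, from plant import r gives the robot as it stands.
- The arm moves only by the tool step_arm, never from a script. Its argument "rows" is a list of rows, each a list of 5 numbers: the shift along the tool's x, y, z in mm, then the turn about the tool's z in degrees, then the closure in counts, from 0 (fully open) to 255 (shut). A call has 1 to 20 rows; each row is the pose to reach, as a shift and turn from the pose commanded when the call began, along the tool's axes at that moment; what a row does not reach only later rows make up. A row lasts 1/8 s, in which the tool goes at most 62.5 mm and 10.7 degrees, less where a joint would pass 70% of its speed; a pose out of reach is approached as far as the arm can. A call with a gripper value outside its range is refused whole. The fingers move at their own pace and stop on an object; "grip_force" is the grip in N (left out, the last holds). Time passes only in rows, so rows that repeat a pose let the fingers close. It gives the time, the measured TCP pose, the force, the opening and the grip force at its end, in the units of the state.
- r.get_state(): the state, without advancing time (a new reading comes with each control period).
- r.camera(name): name is "side" or "top"; returns (picture, depth): 384x512x3 uint8, blue, green, red; 384x512 float32, m along the optical axis (not along the pixel's ray), 0 where there is no reading.
- r.get_calibration(name): a dict with "intrinsics" (3x3 intrinsics, pixels), "k1" (the pictures are not rectified: a ray, as slopes to the right and down, at radius r is drawn at 1 + k1 r^2 times it, then the intrinsics apply), "R" (3x3) and "t" (3): a world point X has camera coordinates R X + t. Camera axes: x right, y down, z forward; pixel columns grow to the right and rows downward; lengths in m; the calibration is good to about 2 mm. A picture is of the moment at which its call begins. get_calibration takes no time and is no camera call.
- r.sign_off(): hands the job in; it is judged then, once.
The state is a dict: "time_s": time; "joint_positions": joint angles; "joint_vel": joint speeds; "tau": joint torques, N m; "tool_pos": TCP position; "tool_rot": TCP orientation; "force": force on the tool from outside, world axes, zero at the start; "ft_torque": the same for the moment, N m; "grip_width": finger opening in m; "finger_force": force on a finger pad.
Only numpy, scipy, OpenCV 4.12 (cv2) and the standard library are available. Lean on these libraries where they do the work, as an engineer would, in place of code of your own. Each camera call takes 0.05 s, during which the arm holds its last target. There are 200 camera calls.

## Working session

There is one attempt and no reset: what is moved stays moved. The work goes in short steps, Python scripts to look and compute and a tool call to move; the robot and the scene stay as the last step left them, time stands still between calls to the robot, and variables do not carry over. Pictures are saved under pics/ and viewed, at most 14 in all, crops included, and the job is handed in when it is done.

Besides the shell and the picture viewer there is one more tool, called by a JSON object that holds its "method" and its "body", one argument or row to a line. step_arm: Moves the arm, as the interface text tells. Its arguments: {"type":"object","properties":{"rows":{"type":"array"},"grip_force":{"type":"number"}},"required":["rows"]}

```bash
mkdir -p pics; cat > h.py <<'E'
import numpy as np, cv2
from plant import r
def shot(name,fn=None):
    im,d=r.camera(name); np.savez('last_%s.npz'%name,im=im,d=d)
    if fn: cv2.imwrite('pics/'+fn,im)
    return im,d
def world(name,px,z=None,d=None):
    c=r.get_calibration(name);K=np.array(c["intrinsics"]);R=np.array(c["R"]);t=np.array(c["t"])
    out=[]
    for u,v in px:
        m=cv2.undistortPoints(np.array([[[u,v]]],float),K,np.array([c["k1"],0,0,0,0.]))[0,0]
        ray=R.T@np.array([m[0],m[1],1]);o=-R.T@t
        s=(z-o[2])/ray[2] if z is not None else d[int(v),int(u)]
        out.append(o+s*ray)
    return np.array(out)
E
python3 - <<'E'
from h import *
for n in("top","side"):
    im,d=shot(n,n+"0.png"); c=r.get_calibration(n); print(n,np.round(-np.array(c["R"]).T@np.array(c["t"]),3),c["k1"],c["intrinsics"])
    print(np.round(c["R"],2))
print(r.get_state())
E
```

```text
top [0.348 0.032 1.221] 0.040529363436265516 [[457.72993666   0.         263.44811454]
 [  0.         457.72993666 191.75369811]
 [  0.           0.           1.        ]]
[[-0.01 -1.   -0.  ]
 [-0.99  0.01 -0.14]
 [ 0.14  0.   -0.99]]
side [1.251 0.745 0.951] 0.025123844502609512 [[396.90067063   0.         254.77996959]
 [  0.         396.90067063 184.23908357]
 [  0.           0.           1.        ]]
[[-0.7   0.72  0.01]
 [ 0.47  0.47 -0.75]
 [-0.54 -0.52 -0.66]]
{'time_s': 0.1, 'joint_positions': array([ 1.51869529e+00,  4.07990624e-02,  8.39244116e-02, -3.74571935e-04,
       -1.61548014e+00, -3.33771995e-01]), 'joint_vel': array([ 1.67474473e-04, -6.62497738e-04,  3.46780802e-03,  2.02242068e-05,
       -1.21684622e-03,  6.43942928e-04]), 'tau': array([-4.86512770e-03, -3.69337893e+01,  3.48283267e+01,  6.95195943e+00,
       -4.59443676e-03,  2.81533005e-06]), 'tool_pos': array([0.22562403, 0.55569946, 0.25236605]), 'tool_rot': array([ 3.08174069e+00, -6.02043198e-01, -2.38237135e-04]), 'force': array([ 0.26251076, -0.05518666, -0.52653738]), 'ft_torque': array([ 0.08188966, -0.03247789, -0.01184223]), 'finger_force': 0.0, 'grip_width': 0.08525703147607011}
```

View pics/top0.png

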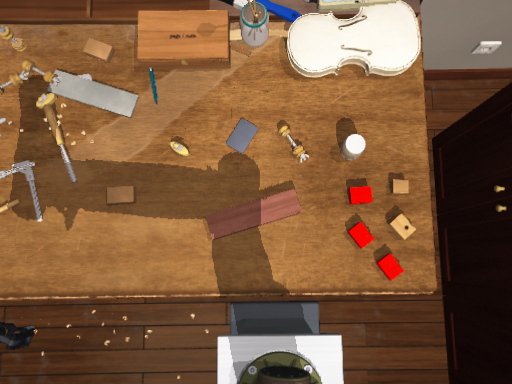

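View pics/side0.png

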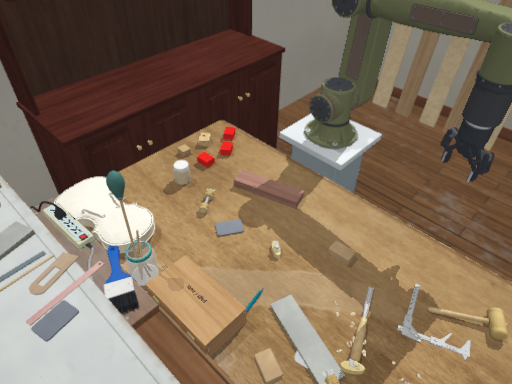

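The top view shows the bed at about (252,213), pad (242,135), clamp (294,143), jar (353,147), bored block (402,226), offcut (400,186), cork (120,194) and plane (179,148). The red blocks are decoys. I'll take enlarged crops to read the corners.

```bash
python3 - <<'E'
import cv2,numpy as np
im=np.load('last_top.npz')['im']
a=cv2.resize(im[110:250,195:315],None,fx=5,fy=5,interpolation=cv2.INTER_CUBIC)[:600]
cv2.imwrite('pics/c1.png',im[110:230,195:315].repeat(5,0).repeat(5,1) if 0 else cv2.resize(im[115:240,195:315],(576,600),interpolation=cv2.INTER_CUBIC))
b=cv2.resize(im[125:245,330:420],None,fx=5,fy=5,interpolation=cv2.INTER_CUBIC)
c=cv2.resize(im[170:220,95:145],None,fx=5,fy=5,interpolation=cv2.INTER_CUBIC)
c2=np.zeros((600,250,3),np.uint8);c2[:250]=c;c2[300:550]=cv2.resize(im[125:175,155:205],None,fx=5,fy=5,interpolation=cv2.INTER_CUBIC)
cv2.imwrite('pics/c2.png',np.hstack([b,c2]))
E
```

```text
(no output)
```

View pics/c1.png

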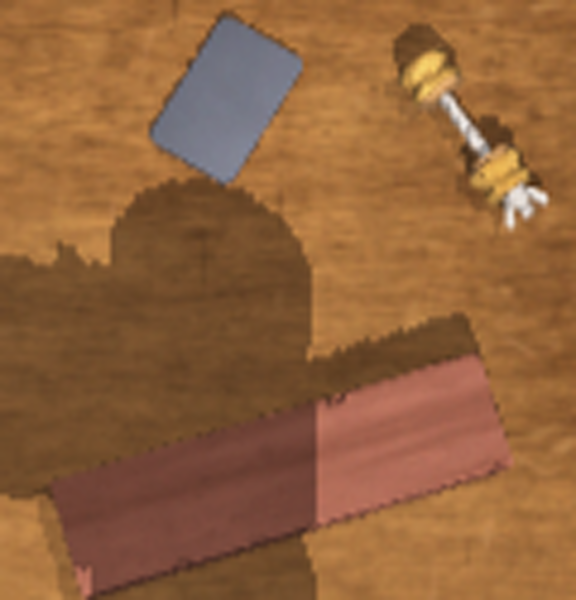

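View pics/c2.png

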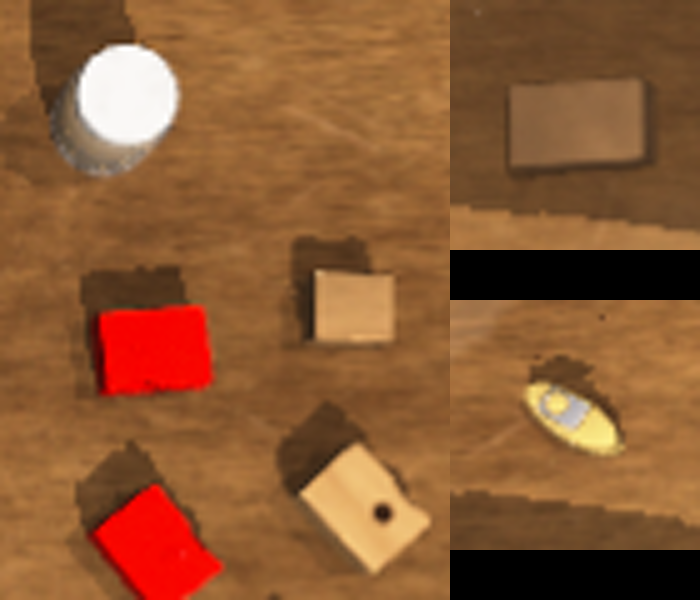

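Corners read off the crops: bed (50,487),(476,354),(511,465),(88,598) and pad (226,12),(303,65),(228,185),(150,133) in c1. In c2: bored block (358,443),(431,521),(376,574),(300,493), cork (508,84),(644,78),(647,160),(511,168), jar lid centre (128,95). The clamp's wing nut is at the lower right.

```bash
cat > m.py <<'E'
from h import *
d=np.load('last_top.npz')['d']
f1=lambda P:(np.array(P,float)+.5)/4.8-.5+[195,115]
f2=lambda P:(np.array(P,float)+.5)/5-.5+[330,125]
f3=lambda P:(np.array(P,float)-[450,0]+.5)/5-.5+[95,170]
f4=lambda P:(np.array(P,float)-[450,300]+.5)/5-.5+[155,125]
def quad(n,px,z):
    W=world('top',px,z)[:,:2];c=W.mean(0)
    e=(W[1]-W[0]+W[2]-W[3])/2;f=(W[3]-W[0]+W[2]-W[1])/2
    Z=world('top',[px.mean(0)],d=d)[0,2]
    print(n,'c',c.round(4),'sides',np.linalg.norm(e).round(4),np.linalg.norm(f).round(4),'ang e',np.degrees(np.arctan2(e[1],e[0])).round(1),'ang f',np.degrees(np.arctan2(f[1],f[0])).round(1),'depth z',Z.round(4))
quad('bed',f1([(50,487),(476,354),(511,465),(88,598)]),.031)
quad('pad',f1([(226,12),(303,65),(228,185),(150,133)]),.006)
quad('bored',f2([(358,443),(431,521),(376,574),(300,493)]),.030)
quad('cork',f3([(508,84),(644,78),(647,160),(511,168)]),.028)
quad('offcut',f2([(314,269),(394,271),(394,342),(314,340)]),.026)
print('jar',world('top',f2([(128,95),(78,95),(178,95)]),.073).round(4),world('top',f2([(128,95)]),d=d))
print('clamp',world('top',f1([(405,45),(430,77),(468,138),(500,172),(530,215)]),.02).round(4))
print('plane',world('top',f4([(573,418),(525,385),(622,452)]),.02).round(4))
# clamp heights
us,vs=np.meshgrid(np.arange(276,312),np.arange(118,166))
P=world('top',list(zip(us.ravel(),vs.ravel())),d=d)
Q=P[P[:,2]>.008];c=(Q[:,:2].max(0)+Q[:,:2].min(0))/2
w,V=np.linalg.eigh(np.cov(Q[:,:2].T));a=V[:,1]*-np.sign(V[1,1]);s=(Q[:,:2]-Q[:,:2].mean(0))@a;t=(Q[:,:2]-Q[:,:2].mean(0))@[-a[1],a[0]]
print('clamp pts',len(Q),Q[:,:2].mean(0),a,np.degrees(np.arctan2(a[1],a[0])),s.min(),s.max())
for b in np.arange(-.06,.06,.008):
    k=(s>=b)&(s<b+.008)
    if k.any(): print(b.round(3),k.sum(),Q[k,2].max().round(3),t[k].min().round(3),t[k].max().round(3))
E
python3 m.py
```

```text
bed c [0.4607 0.0622] sides 0.2414 0.0637 ang e -73.2 ang f -162.4 depth z 0.0305
pad c [0.6784 0.0924] sides 0.0538 0.0821 ang e -125.4 ang f 148.2 depth z 0.007
bored c [ 0.424  -0.3241] sides 0.0548 0.0403 ang e -139.1 ang f 130.8 depth z 0.03
cork c [0.5171 0.4113] sides 0.0708 0.0441 ang e -87.7 ang f -176.1 depth z 0.0259
offcut c [ 0.5304 -0.3248] sides 0.0417 0.0378 ang e -92.2 ang f 176.9 depth z 0.0267
jar [[ 0.6338 -0.2015  0.073 ]
 [ 0.6342 -0.176   0.073 ]
 [ 0.6335 -0.227   0.073 ]] [[ 0.63424925 -0.20183267  0.0713591 ]]
clamp [[ 0.7043 -0.0089  0.02  ]
 [ 0.6855 -0.0226  0.02  ]
 [ 0.6501 -0.0433  0.02  ]
 [ 0.6304 -0.0607  0.02  ]
 [ 0.6057 -0.0769  0.02  ]]
plane [[0.6406 0.26   0.02  ]
 [0.659  0.2859 0.02  ]
 [0.6216 0.2335 0.02  ]]
clamp pts 290 [ 0.64583391 -0.04380752] [-0.99762994 -0.06880773] -176.05448967713306 -0.05531678291363861 0.2919250730898295
-0.06 4 0.03 -0.018 -0.01
-0.052 21 0.033 -0.032 -0.008
-0.044 44 0.032 -0.035 0.0
-0.036 29 0.035 -0.028 -0.005
-0.028 19 0.028 -0.028 -0.002
-0.02 10 0.023 -0.007 0.001
-0.012 11 0.024 -0.003 0.008
-0.004 12 0.026 0.002 0.023
0.004 17 0.033 0.006 0.025
0.012 37 0.035 0.0 0.032
0.02 35 0.032 0.002 0.035
0.028 33 0.032 0.007 0.04
0.036 12 0.023 0.017 0.031
0.044 1 0.021 0.019 0.019
```

```bash
cat >> h.py <<'E'
def pose():
    s=r.get_state();a=s["tool_rot"]
    from scipy.spatial.transform import Rotation as Ro
    M=Ro.from_rotvec(a).as_matrix();return np.array(s["tool_pos"]),M,s
def go(x,y,z,psi):
    p,M,s=pose();dl=M.T@(np.array([x,y,z])-p)*1000
    ps=np.degrees(np.arctan2(M[1,0],M[0,0]));t=(ps-psi+180)%360-180
    print('pos',p.round(4),'psi',ps.round(1),'-> shift',dl.round(1),'turn',round(t,1),'t',s['time_s'],'w',round(s['grip_width'],4))
E
python3 - <<'E'
from h import *
go(.6784,.0924,.12,-33.5)
d=np.load('last_top.npz')['d']
us,vs=np.meshgrid(np.arange(276,312),np.arange(118,166))
P=world('top',list(zip(us.ravel(),vs.ravel())),d=d)
Q=P[(P[:,2]>.009)&(np.linalg.norm(P[:,:2]-[.65,-.044],axis=1)<.08)][:,:3]
c,sz,an=cv2.minAreaRect(Q[:,:2].astype(np.float32)*1000);print(c,sz,an)
m=Q[:,:2].mean(0);V=np.linalg.eigh(np.cov(Q[:,:2].T))[1];a=V[:,1]*-np.sign(V[0,1])
s=(Q[:,:2]-m)@a;t=(Q[:,:2]-m)@[-a[1],a[0]]
print(m,np.degrees(np.arctan2(a[1],a[0])),s.min(),s.max(),'mid',m+a*(s.min()+s.max())/2)
for b in np.arange(-.064,.064,.008):
    k=(s>=b)&(s<b+.008)
    if k.any(): print(b.round(3),k.sum(),Q[k,2].max().round(3),t[k].min().round(3),t[k].max().round(3))
E
```

```text
pos [0.2256 0.5557 0.2524] psi -22.1 -> shift [593.8 258.6 132.9] turn 11.4 t 0.1 w 0.0853
(650.8843383789062, -46.55101013183594) (106.16182708740234, 30.252079010009766) 35.04911804199219
[ 0.65105975 -0.04514407] -145.05683973157443 -0.05212607365055372 0.054030135518696995 mid [ 0.65027935 -0.04568936]
-0.056 18 0.033 -0.013 0.014
-0.048 32 0.033 -0.012 0.014
-0.04 30 0.033 -0.014 0.016
-0.032 30 0.035 -0.011 0.016
-0.024 7 0.023 -0.001 0.003
-0.016 9 0.021 -0.002 0.006
-0.008 9 0.024 -0.002 0.004
0.0 8 0.022 -0.0 0.006
0.008 9 0.031 -0.008 0.009
0.016 33 0.035 -0.014 0.014
0.024 31 0.033 -0.012 0.012
0.032 32 0.032 -0.012 0.013
0.04 22 0.024 -0.009 0.012
0.048 15 0.023 -0.011 0.015
```

{"method": "step_arm", "body": {
  "rows": [
    [594, 259, 133, 11, 50],
    [594, 259, 133, 11, 50],
    [594, 259, 133, 11, 50],
    [594, 259, 133, 11, 50],
    [594, 259, 133, 11, 50],
    [594, 259, 133, 11, 50],
    [594, 259, 133, 11, 50],
    [594, 259, 133, 11, 50],
    [594, 259, 133, 11, 50],
    [594, 259, 133, 11, 50],
    [594, 259, 133, 11, 50],
    [594, 259, 133, 11, 50],
    [594, 259, 133, 11, 50],
    [594, 259, 133, 11, 50],
    [594, 259, 133, 11, 50]
  ],
  "grip_force": 40
}}

```text
time_s: 1.98
tool_pos: [0.6784, 0.0934, 0.121]
tool_rot: [-3.011, 0.893, -0.001]
force: [-0.1, -0.3, 0.0]
grip_width: 0.0686
finger_force: 0.0
```

```bash
python3 - <<'E'
from h import *
go(.6784,.0924,.026,-33.5)
im,d=shot('top')
cv2.imwrite('pics/p1.png',cv2.resize(im[85:185,180:320],None,fx=5,fy=5,interpolation=cv2.INTER_CUBIC))
E
```

```text
pos [0.6784 0.0934 0.121 ] psi -33.0 -> shift [ 0.5  0.9 95. ] turn 0.5 t 1.975 w 0.0686
```

View pics/p1.png

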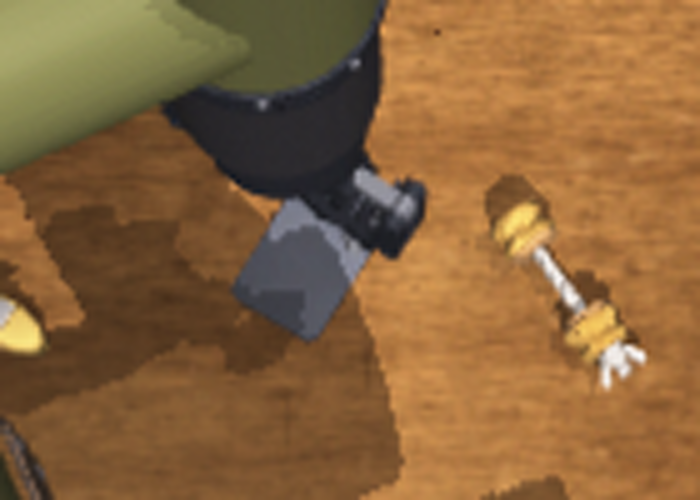

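The gripper stands over the pad, aligned across its 55 mm; pad corner at about (310,340) in the crop. I'll descend in stages, watching the force.

{"method": "step_arm", "body": {
  "rows": [
    [0, 1, 50, 0, 50],
    [0, 1, 92, 0, 50],
    [0, 1, 95, 0, 50],
    [0, 1, 96, 0, 50],
    [0, 1, 97, 0, 50]
  ]
}}

```text
time_s: 2.65
tool_pos: [0.6795, 0.0921, 0.0263]
tool_rot: [-3.01, 0.894, -0.006]
force: [-0.1, 0.5, 0.7]
grip_width: 0.0689
finger_force: 0.0
```

{"method": "step_arm", "body": {
  "rows": [
    [0, 0, 1, 0, 50],
    [0, 0, 2, 0, 50],
    [0, 0, 2, 0, 50]
  ]
}}

```text
time_s: 3.02
tool_pos: [0.6781, 0.0916, 0.0214]
tool_rot: [3.011, -0.895, 0.0]
force: [-0.4, 0.5, 0.1]
grip_width: 0.0685
finger_force: 0.0
```

{"method": "step_arm", "body": {
  "rows": [
    [0, 0, 1, 0, 50],
    [0, 0, 2, 0, 50],
    [0, 0, 3, 0, 50],
    [0, 0, 3, 0, 50]
  ]
}}

```text
time_s: 3.52
tool_pos: [0.678, 0.0915, 0.0181]
tool_rot: [3.011, -0.895, -0.0]
force: [-1.0, -0.1, 0.6]
grip_width: 0.0687
finger_force: 0.0
```

{"method": "step_arm", "body": {
  "rows": [
    [0, 0, 0, 0, 100],
    [0, 0, 0, 0, 100],
    [0, 0, 0, 0, 100],
    [0, 0, 0, 0, 100]
  ]
}}

```text
time_s: 4.03
tool_pos: [0.6783, 0.0916, 0.0187]
tool_rot: [-3.011, 0.895, -0.001]
force: [-0.7, -0.1, 2.4]
grip_width: 0.0539
finger_force: 42.2
```

{"method": "step_arm", "body": {
  "rows": [
    [0, 0, -40, 0, 100],
    [0, 0, -90, 0, 100],
    [0, 0, -90, 0, 100]
  ]
}}

```text
time_s: 4.4
tool_pos: [0.6804, 0.0919, 0.1141]
tool_rot: [-3.007, 0.893, -0.012]
force: [-0.9, 0.3, 0.1]
grip_width: 0.0535
finger_force: 42.2
```

```bash
python3 - <<'E'
from h import *
go(.4607,.0622,.09,-73.0)
print(r.get_state()['finger_force'])
E
```

```text
pos [0.6804 0.0919 0.1141] psi -33.1 -> shift [-168.   145.    22.1] turn 39.9 t 4.4 w 0.0535
42.17387616634369
```

{"method": "step_arm", "body": {
  "rows": [
    [-40, 36, 0, 10, 100],
    [-80, 72, 0, 20, 100],
    [-120, 108, 5, 30, 100],
    [-166, 144, 18, 40, 100],
    [-166, 144, 18, 40, 100],
    [-166, 144, 18, 40, 100]
  ]
}}

```text
time_s: 5.15
tool_pos: [0.4606, 0.0617, 0.0907]
tool_rot: [-2.524, 1.869, -0.001]
force: [0.9, -0.5, 0.7]
grip_width: 0.0537
finger_force: 42.2
```

```bash
python3 - <<'E'
from h import *
go(.4607,.0622,.0505,-73.0)
im,d=shot('side')
cv2.imwrite('pics/p2.png',cv2.resize(im[140:230,200:330],None,fx=5,fy=5,interpolation=cv2.INTER_CUBIC))
E
```

```text
pos [0.4606 0.0617 0.0907] psi -73.0 -> shift [-0.4 -0.2 40.2] turn -0.0 t 5.15 w 0.0537
```

View pics/p2.png

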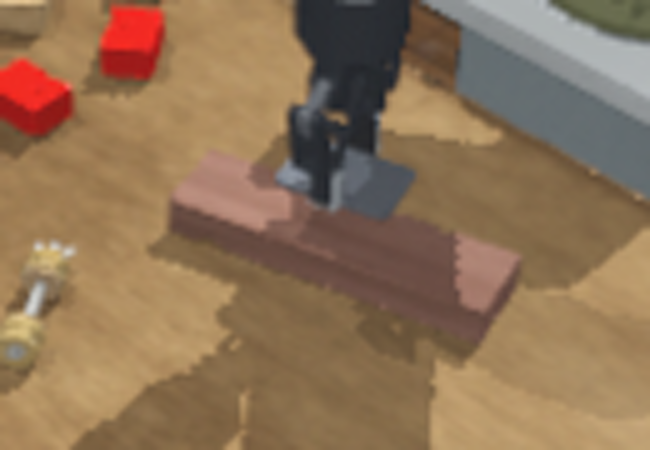

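The pad hangs level and centred in the jaws over the bed, long side along it (front edge (275,185)–(390,218), finger at about (330,200)). Lowering it now.

{"method": "step_arm", "body": {
  "rows": [
    [0, 0, 25, 0, 100],
    [0, 0, 37, 0, 100],
    [0, 0, 39, 0, 100],
    [0, 0, 40, 0, 100],
    [0, 0, 41, 0, 100]
  ]
}}

```text
time_s: 5.82
tool_pos: [0.4609, 0.0618, 0.05]
tool_rot: [-2.523, 1.871, -0.001]
force: [-0.1, 0.2, -0.7]
grip_width: 0.0537
finger_force: 42.2
```

{"method": "step_arm", "body": {
  "rows": [
    [0, 0, 0, 0, 100],
    [0, 0, 0, 0, 70],
    [0, 0, 0, 0, 40],
    [0, 0, 0, 0, 40],
    [0, 0, -30, 0, 0],
    [0, 0, -80, 0, 0],
    [0, 0, -120, 0, 0],
    [0, 0, -120, 0, 0]
  ]
}}

```text
time_s: 6.82
tool_pos: [0.4619, 0.0621, 0.1732]
tool_rot: [-2.519, 1.867, -0.006]
force: [-0.1, -0.5, -0.2]
grip_width: 0.0854
finger_force: 0.0
```

```bash
python3 - <<'E'
from h import *
go(.634,-.2015,.16,-73.0)
E
```

```text
pos [0.4619 0.0621 0.1732] psi -73.1 -> shift [302.3 -87.9  13.7] turn -0.1 t 6.825 w 0.0854
```

{"method": "step_arm", "body": {
  "rows": [
    [60, -18, 10, 0, 0],
    [120, -36, 12, 0, 0],
    [180, -53, 12, 0, 0],
    [240, -70, 12, 0, 0],
    [302, -88, 12, 0, 0],
    [302, -88, 12, 0, 0],
    [302, -88, 12, 0, 0]
  ]
}}

```text
time_s: 7.7
tool_pos: [0.6319, -0.2019, 0.1558]
tool_rot: [2.522, -1.871, -0.003]
force: [0.1, 0.2, 0.3]
grip_width: 0.0857
finger_force: 0.0
```

```bash
python3 - <<'E'
from h import *
go(.634,-.2015,.045,-73.0)
im,d=shot('top')
cv2.imwrite('pics/p3.png',cv2.resize(im[120:240,200:350],None,fx=5,fy=5,interpolation=cv2.INTER_CUBIC))
E
```

```text
pos [ 0.6319 -0.2019  0.1558] psi -73.2 -> shift [  0.3  -2.4 110.8] turn -0.2 t 7.7 w 0.0857
```

View pics/p3.png

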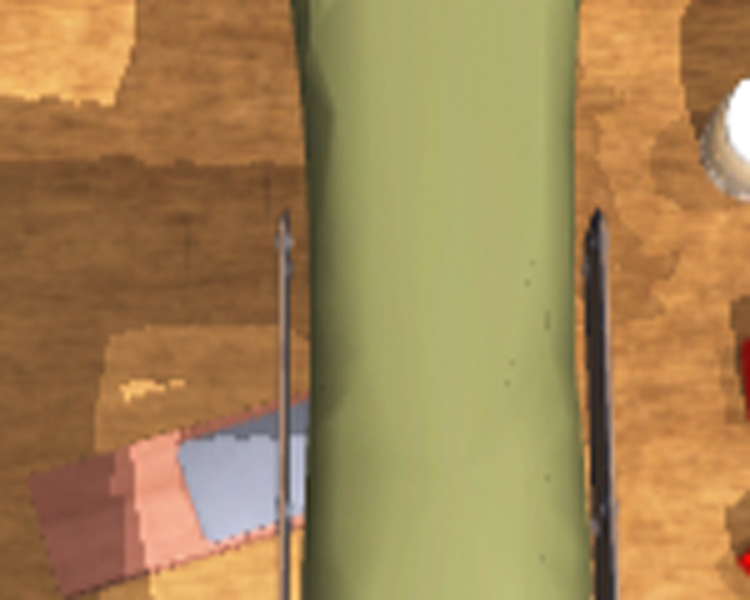

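The pad lies on the bed with its left edge at about (195,490) and the bed end at (47,535), which is about 77 mm against the 80 expected. Next is the jar.

{"method": "step_arm", "body": {
  "rows": [
    [0, -2, 50, 0, 0],
    [0, -2, 100, 0, 0],
    [0, -2, 110, 0, 0],
    [0, -2, 110, 0, 0],
    [0, -2, 110, 0, 110],
    [0, -2, 110, 0, 110],
    [0, -2, 110, 0, 110],
    [0, -2, 110, 0, 110],
    [0, -2, 110, 0, 110]
  ],
  "grip_force": 30
}}

```text
time_s: 8.88
tool_pos: [0.6355, -0.2015, 0.0505]
tool_rot: [-2.523, 1.87, -0.006]
force: [-1.6, 1.5, 7.0]
grip_width: 0.0567
finger_force: 32.8
```

{"method": "step_arm", "body": {
  "rows": [
    [0, 0, -10, 0, 110],
    [0, 0, -60, 0, 110],
    [0, 0, -110, 0, 110],
    [0, 0, -110, 0, 110]
  ]
}}

```text
time_s: 9.38
tool_pos: [0.6365, -0.202, 0.1644]
tool_rot: [-2.52, 1.868, -0.015]
force: [0.7, -0.4, -1.6]
grip_width: 0.0571
finger_force: 32.9
```

```bash
python3 - <<'E'
from h import *
go(.4055,.245,.15,-73.0)
s=r.get_state();print(s['force'],s['finger_force'])
E
```

```text
pos [ 0.6365 -0.202   0.1644] psi -73.1 -> shift [-494.9   91.2   11.1] turn -0.1 t 9.375 w 0.0571
[ 0.66903894 -0.41850296 -1.60856939] 32.92622573816004
```

{"method": "step_arm", "body": {
  "rows": [
    [-40, 7, 0, 0, 110],
    [-90, 17, 0, 0, 110],
    [-145, 27, 0, 0, 110],
    [-200, 37, 0, 0, 110],
    [-255, 47, 0, 0, 110],
    [-310, 57, 0, 0, 110],
    [-365, 67, 0, 0, 110],
    [-420, 77, 0, 0, 110],
    [-465, 86, 0, 0, 110],
    [-495, 90, 5, 0, 110],
    [-495, 90, 5, 0, 110],
    [-495, 90, 5, 0, 110]
  ]
}}

```text
time_s: 10.88
tool_pos: [0.4043, 0.2459, 0.1522]
tool_rot: [2.523, -1.871, 0.0]
force: [-1.0, -0.1, -1.2]
grip_width: 0.0568
finger_force: 32.9
```

```bash
python3 - <<'E'
from h import *
go(.4055,.245,.0505,-73.0)
s=r.get_state();print(s['force'],s['finger_force'])
E
```

```text
pos [0.4043 0.2459 0.1522] psi -73.1 -> shift [  1.2  -0.9 101.7] turn -0.1 t 10.875 w 0.0568
[-1.04910306 -0.14109225 -1.22727118] 32.89374238346085
```

{"method": "step_arm", "body": {
  "rows": [
    [1, -1, 50, 0, 110],
    [1, -1, 85, 0, 110],
    [1, -1, 96, 0, 110],
    [1, -1, 100, 0, 110],
    [1, -1, 101, 0, 110],
    [1, -1, 102, 0, 110]
  ]
}}

```text
time_s: 11.62
tool_pos: [0.4061, 0.2461, 0.0516]
tool_rot: [-2.522, 1.87, -0.0]
force: [-0.7, -0.2, -1.0]
grip_width: 0.0564
finger_force: 32.9
```

{"method": "step_arm", "body": {
  "rows": [
    [0, 0, 1, 0, 110],
    [0, 0, 2, 0, 110],
    [0, 0, 2, 0, 110]
  ]
}}

```text
time_s: 12.0
tool_pos: [0.4059, 0.2461, 0.0504]
tool_rot: [-2.523, 1.869, -0.001]
force: [-4.9, -1.0, 9.3]
grip_width: 0.0564
finger_force: 33.9
```

Contact. I'll release slowly and rise.

{"method": "step_arm", "body": {
  "rows": [
    [0, 0, -1, 0, 100],
    [0, 0, -1, 0, 70],
    [0, 0, -1, 0, 30],
    [0, 0, -1, 0, 0],
    [0, 0, -1, 0, 0],
    [0, 0, -40, 0, 0],
    [0, 0, -95, 0, 0],
    [0, 0, -115, 0, 0],
    [0, 0, -115, 0, 0]
  ]
}}

```text
time_s: 13.12
tool_pos: [0.4061, 0.2462, 0.1651]
tool_rot: [-2.521, 1.869, -0.0]
force: [-0.5, 0.6, -0.9]
grip_width: 0.0854
finger_force: 0.0
```

```bash
python3 - <<'E'
from h import *
a=np.radians(-145);c=np.array([.6505,-.0462])+.015*np.array([np.cos(a),np.sin(a)])
print(c); go(c[0],c[1],.13,-145)
E
```

```text
[ 0.63821272 -0.05480365]
pos [0.4061 0.2462 0.1651] psi -73.1 -> shift [ 355.6 -134.5   34.8] turn 71.9 t 13.125 w 0.0854
```

{"method": "step_arm", "body": {
  "rows": [
    [45, -17, 0, 9, 110],
    [90, -34, 0, 18, 110],
    [135, -51, 0, 27, 110],
    [180, -68, 5, 36, 110],
    [225, -85, 15, 45, 110],
    [270, -102, 25, 54, 110],
    [315, -119, 35, 63, 110],
    [356, -134, 35, 72, 110],
    [356, -134, 35, 72, 110],
    [356, -134, 35, 72, 110]
  ]
}}

```text
time_s: 14.38
tool_pos: [0.6365, -0.0561, 0.1266]
tool_rot: [0.942, -2.995, -0.001]
force: [-0.2, 1.1, -0.7]
grip_width: 0.0486
finger_force: 0.0
```

```bash
python3 - <<'E'
from h import *
go(.6382,-.0548,.022,-145)
im,d=shot('side')
a=cv2.resize(im[150:230,160:260],None,fx=5,fy=5,interpolation=cv2.INTER_CUBIC)
cv2.imwrite('pics/p4.png',a)
E
```

```text
pos [ 0.6365 -0.0561  0.1266] psi -145.1 -> shift [ -2.3  -0.  104.6] turn -0.1 t 14.375 w 0.0486
```

View pics/p4.png

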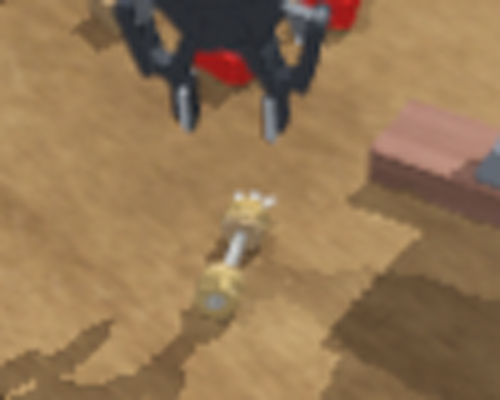

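The jaws, tips at about (185,125) and (275,135), straddle the clamp's line above the wing-side spool at (245,215). Descending and gripping.

{"method": "step_arm", "body": {
  "rows": [
    [-2, 0, 50, 0, 110],
    [-2, 0, 95, 0, 110],
    [-2, 0, 102, 0, 110],
    [-2, 0, 102, 0, 110],
    [-2, 0, 102, 0, 190],
    [-2, 0, 102, 0, 190],
    [-2, 0, 102, 0, 190],
    [-2, 0, 102, 0, 190]
  ],
  "grip_force": 40
}}

```text
time_s: 15.42
tool_pos: [0.6404, -0.0547, 0.0293]
tool_rot: [-0.942, 2.993, -0.002]
force: [-0.4, 1.2, 6.5]
grip_width: 0.026
finger_force: 41.0
```

{"method": "step_arm", "body": {
  "rows": [
    [0, 0, -10, 0, 190],
    [0, 0, -50, 0, 190],
    [0, 0, -80, 0, 190],
    [0, 0, -80, 0, 190]
  ]
}}

```text
time_s: 15.92
tool_pos: [0.6405, -0.055, 0.1106]
tool_rot: [-0.94, 2.991, -0.003]
force: [0.8, -0.6, -0.7]
grip_width: 0.0262
finger_force: 40.1
```

```bash
python3 - <<'E'
from h import *
a=np.radians(-163.2);c=np.array([.5119,-.1072])+.015*np.array([np.cos(a),np.sin(a)])
print(c);go(c[0],c[1],.10,-163.2)
im,d=shot('side');im2,d2=shot('top')
a=cv2.resize(im[100:220,120:260],None,fx=4,fy=4,interpolation=cv2.INTER_CUBIC)
b=cv2.resize(im2[100:220,250:310],None,fx=4,fy=4,interpolation=cv2.INTER_CUBIC)
cv2.imwrite('pics/p5.png',np.hstack([a,b]))
E
```

```text
[ 0.49754021 -0.11153548]
pos [ 0.6405 -0.055   0.1106] psi -145.1 -> shift [149.6  35.5   9.7] turn 18.1 t 15.925 w 0.0262
```

View pics/p5.png

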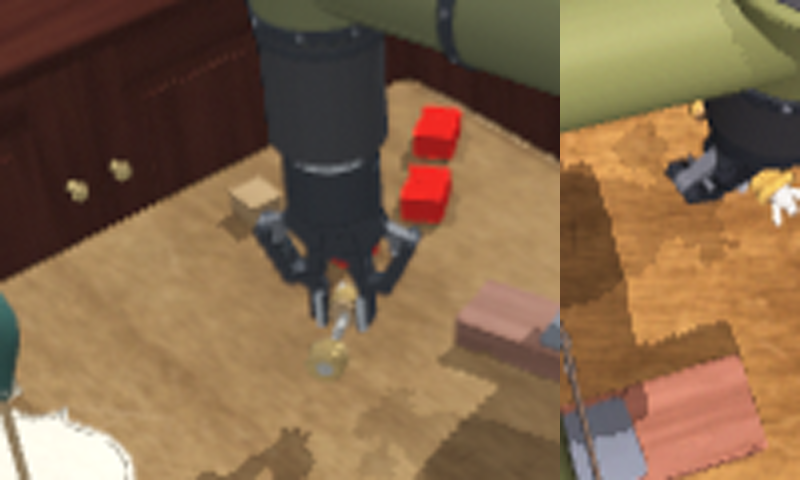

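The clamp is held level between the fingers, far spool at (328,355). Carrying it to its place.

{"method": "step_arm", "body": {
  "rows": [
    [37, 9, 0, 5, 190],
    [90, 21, 0, 12, 190],
    [130, 31, 0, 16, 190],
    [148, 35, 10, 18, 190],
    [148, 35, 10, 18, 190],
    [148, 35, 10, 18, 190]
  ]
}}

```text
time_s: 16.77
tool_pos: [0.4977, -0.1108, 0.0961]
tool_rot: [0.462, -3.107, 0.0]
force: [-1.1, 0.4, -0.1]
grip_width: 0.0263
finger_force: 40.1
```

```bash
python3 - <<'E'
from h import *
go(.4995,-.111,.032,-163.2)
E
```

```text
pos [ 0.4977 -0.1108  0.0961] psi -163.1 -> shift [-1.7 -0.7 64.1] turn 0.1 t 16.775 w 0.0263
```

{"method": "step_arm", "body": {
  "rows": [
    [-2, -1, 35, 0, 190],
    [-2, -1, 58, 0, 190],
    [-2, -1, 64, 0, 190],
    [-2, -1, 66, 0, 190],
    [-2, -1, 67, 0, 190]
  ]
}}

```text
time_s: 17.4
tool_pos: [0.5005, -0.1112, 0.0303]
tool_rot: [-0.462, 3.106, -0.001]
force: [1.2, -0.1, -0.0]
grip_width: 0.0265
finger_force: 40.1
```

{"method": "step_arm", "body": {
  "rows": [
    [0, 0, 1, 0, 190],
    [0, 0, 1, 0, 190]
  ]
}}

```text
time_s: 17.65
tool_pos: [0.5003, -0.1113, 0.0293]
tool_rot: [-0.462, 3.106, -0.001]
force: [-0.4, 1.3, 2.3]
grip_width: 0.0262
finger_force: 40.3
```

Contact at bench height. Releasing to a limited opening and rising.

{"method": "step_arm", "body": {
  "rows": [
    [0, 0, 0, 0, 160],
    [0, 0, 0, 0, 120],
    [0, 0, 0, 0, 110],
    [0, 0, -30, 0, 110],
    [0, 0, -80, 0, 110],
    [0, 0, -100, 0, 60],
    [0, 0, -100, 0, 60]
  ]
}}

```text
time_s: 18.52
tool_pos: [0.5006, -0.1112, 0.1302]
tool_rot: [-0.461, 3.104, -0.001]
force: [-0.0, 0.2, -0.5]
grip_width: 0.0655
finger_force: 0.0
```

```bash
python3 - <<'E'
from h import *
go(.424,-.3241,.12,-139)
E
```

```text
pos [ 0.5006 -0.1112  0.1302] psi -163.1 -> shift [ 135.2 -181.4    9.9] turn -24.1 t 18.525 w 0.0655
```

{"method": "step_arm", "body": {
  "rows": [
    [34, -45, 0, -6, 60],
    [68, -90, 0, -12, 60],
    [102, -135, 0, -18, 60],
    [135, -181, 10, -24, 60],
    [135, -181, 10, -24, 60],
    [135, -181, 10, -24, 60]
  ]
}}

```text
time_s: 19.27
tool_pos: [0.4225, -0.3236, 0.117]
tool_rot: [1.095, -2.943, -0.002]
force: [-0.2, 0.2, 0.1]
grip_width: 0.0656
finger_force: 0.0
```

```bash
python3 - <<'E'
from h import *
go(.424,-.3241,.028,-139)
E
```

```text
pos [ 0.4225 -0.3236  0.117 ] psi -139.2 -> shift [-0.9 -1.6 89. ] turn -0.2 t 19.275 w 0.0656
```

{"method": "step_arm", "body": {
  "rows": [
    [-1, -1, 50, 0, 60],
    [-1, -1, 82, 0, 60],
    [-1, -1, 88, 0, 60],
    [-1, -1, 88, 0, 60],
    [-1, -1, 88, 0, 150],
    [-1, -1, 88, 0, 150],
    [-1, -1, 88, 0, 150],
    [-1, -1, 88, 0, 150]
  ]
}}

```text
time_s: 20.27
tool_pos: [0.4257, -0.3242, 0.0324]
tool_rot: [-1.097, 2.941, -0.004]
force: [0.6, 2.0, 6.7]
grip_width: 0.0411
finger_force: 42.8
```

{"method": "step_arm", "body": {
  "rows": [
    [0, 0, -10, 0, 150],
    [0, 0, -50, 0, 150],
    [0, 0, -100, 0, 150],
    [0, 0, -100, 0, 150]
  ]
}}

```text
time_s: 20.78
tool_pos: [0.4264, -0.3251, 0.136]
tool_rot: [-1.096, 2.938, -0.01]
force: [0.7, -0.5, -1.4]
grip_width: 0.0412
finger_force: 42.2
```

```bash
python3 - <<'E'
from h import *
go(.4607,.0622,.12,-73.2)
im,d=shot('side'); im2,d2=shot('top')
a=cv2.resize(im[60:200,150:350],None,fx=4,fy=4,interpolation=cv2.INTER_CUBIC)
b=cv2.resize(im2[110:260,150:350],None,fx=3.9,fy=3.9,interpolation=cv2.INTER_CUBIC)
cv2.imwrite('pics/p6.png',cv2.resize(im2[160:260,190:350],None,fx=5,fy=5,interpolation=cv2.INTER_CUBIC))
E
```

```text
pos [ 0.4264 -0.3251  0.136 ] psi -139.1 -> shift [-279.5  270.4   14.6] turn -65.9 t 20.775 w 0.0412
```

View pics/p6.png

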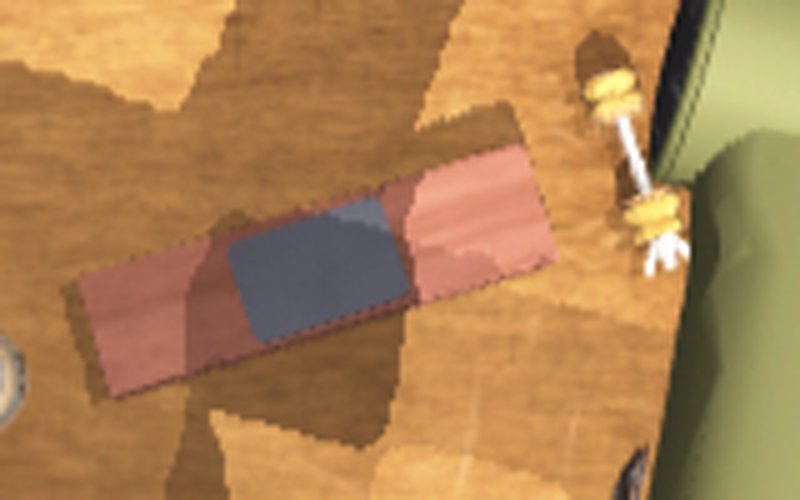

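The pad is centred on the bed: pad corners (228,244),(380,195),(411,289),(260,343), bed corners (77,277),(522,143),(557,261),(112,398). The clamp lies crosswise, spools at (613,97) and (652,215).

```bash
python3 - <<'E'
from h import *
f=lambda P:(np.array(P,float)+.5)/5-.5+[190,160]
B=world('top',f([(77,277),(522,143),(557,261),(112,398)]),.031)[:,:2]
P=world('top',f([(228,244),(380,195),(411,289),(260,343)]),.037)[:,:2]
cb=B.mean(0)
for W in(B,P):
    e=(W[0]-W[1]+W[3]-W[2])/2;g=(W[0]-W[3]+W[1]-W[2])/2
    print(W.mean(0).round(4),np.degrees(np.arctan2(e[1],e[0])),np.degrees(np.arctan2(-g[0],g[1]))+0,np.linalg.norm(e),np.linalg.norm(g))
d=np.load('last_top.npz')['d']
us,vs=np.meshgrid(np.arange(300,329),np.arange(166,216))
Q=world('top',list(zip(us.ravel(),vs.ravel())),d=d)
Q=Q[(Q[:,2]>.009)&(Q[:,2]<.042)]
C,s,a=cv2.minAreaRect((Q[:,:2]*1000).astype(np.float32));print(C,s,a)
x=np.array([np.cos(np.radians(106.8)),np.sin(np.radians(106.8))]);y=np.array([-x[1],x[0]])
v=np.array(C)/1000-cb;print('clamp in bed',v@x,v@y)
v=np.array([.4060,.2461])-cb;print('jar(tcp) in bed',v@x,v@y)
E
```

```text
[0.4613 0.0628] 106.2896884348111 -74.23043728112063 0.2422949031223697 0.06515998695460179
[0.4616 0.0616] 108.1347154385995 -72.49469133000468 0.08296800847445875 0.052883113916278424
(514.7647094726562, -99.81214904785156) (72.53768920898438, 108.70682525634766) 84.0400161743164
clamp in bed -0.17108213632518787 -0.004165757887387728
jar(tcp) in bed 0.19150276781456418 -2.2790890027562694e-05
```

{"method": "step_arm", "body": {
  "rows": [
    [-28, 27, 0, -6, 150],
    [-70, 68, 0, -16, 150],
    [-115, 111, 0, -26, 150],
    [-155, 150, 0, -36, 150],
    [-195, 189, 0, -46, 150],
    [-240, 232, 0, -56, 150],
    [-280, 271, 10, -65, 150],
    [-280, 271, 10, -65, 150],
    [-280, 271, 10, -65, 150]
  ]
}}

```text
time_s: 22.0
tool_pos: [0.4582, 0.0641, 0.1193]
tool_rot: [2.506, -1.892, -0.001]
force: [0.2, 0.1, -1.2]
grip_width: 0.0409
finger_force: 42.1
```

```bash
python3 - <<'E'
from h import *
go(.4609,.063,.072,-73.2)
E
```

```text
pos [0.4582 0.0641 0.1193] psi -74.1 -> shift [ 1.8 -2.4 47.3] turn -0.9 t 22.0 w 0.0409
```

{"method": "step_arm", "body": {
  "rows": [
    [2, -2, 25, -1, 150],
    [2, -2, 42, -1, 150],
    [2, -2, 47, -1, 150],
    [2, -2, 49, -1, 150],
    [2, -2, 50, -1, 150],
    [2, -2, 50, -1, 150]
  ]
}}

```text
time_s: 22.75
tool_pos: [0.4615, 0.0631, 0.0709]
tool_rot: [-2.523, 1.871, -0.001]
force: [0.3, 0.6, -0.9]
grip_width: 0.041
finger_force: 42.1
```

{"method": "step_arm", "body": {
  "rows": [
    [0, 0, 1, 0, 150],
    [0, 0, 2, 0, 150],
    [0, 0, 2, 0, 150]
  ]
}}

```text
time_s: 23.12
tool_pos: [0.4614, 0.0631, 0.0694]
tool_rot: [-2.524, 1.87, -0.001]
force: [-4.0, -0.3, 4.7]
grip_width: 0.0407
finger_force: 42.8
```

{"method": "step_arm", "body": {
  "rows": [
    [0, 0, 0, 0, 130],
    [0, 0, 0, 0, 100],
    [0, 0, 0, 0, 60],
    [0, 0, 0, 0, 60],
    [0, 0, -50, 0, 60],
    [0, 0, -100, 0, 60],
    [0, 0, -110, 0, 60]
  ]
}}

```text
time_s: 24.0
tool_pos: [0.4626, 0.0633, 0.1823]
tool_rot: [-2.52, 1.868, -0.006]
force: [-0.3, 0.4, -1.4]
grip_width: 0.0655
finger_force: 0.0
```

```bash
python3 - <<'E'
from h import *
go(.5171,.4113,.15,-87)
E
```

```text
pos [0.4626 0.0633 0.1823] psi -73.1 -> shift [-317.1 -153.    33.4] turn 13.9 t 24.0 w 0.0655
```

{"method": "step_arm", "body": {
  "rows": [
    [-50, -24, 0, 2, 60],
    [-105, -50, 0, 5, 60],
    [-160, -77, 0, 7, 60],
    [-215, -104, 5, 9, 60],
    [-270, -130, 15, 12, 60],
    [-316, -153, 33, 14, 60],
    [-316, -153, 33, 14, 60],
    [-316, -153, 33, 14, 60]
  ]
}}

```text
time_s: 25.0
tool_pos: [0.5156, 0.4095, 0.1443]
tool_rot: [2.276, -2.163, 0.001]
force: [0.3, 0.3, 0.9]
grip_width: 0.0651
finger_force: 0.0
```

```bash
python3 - <<'E'
from h import *
go(.5171,.4113,.026,-87)
im,d=shot('top')
cv2.imwrite('pics/p7.png',cv2.resize(im[130:250,180:340],None,fx=5,fy=5,interpolation=cv2.INTER_CUBIC))
E
```

```text
pos [0.5156 0.4095 0.1443] psi -87.1 -> shift [ -1.9  -1.7 118.3] turn -0.1 t 25.0 w 0.0651
```

View pics/p7.png

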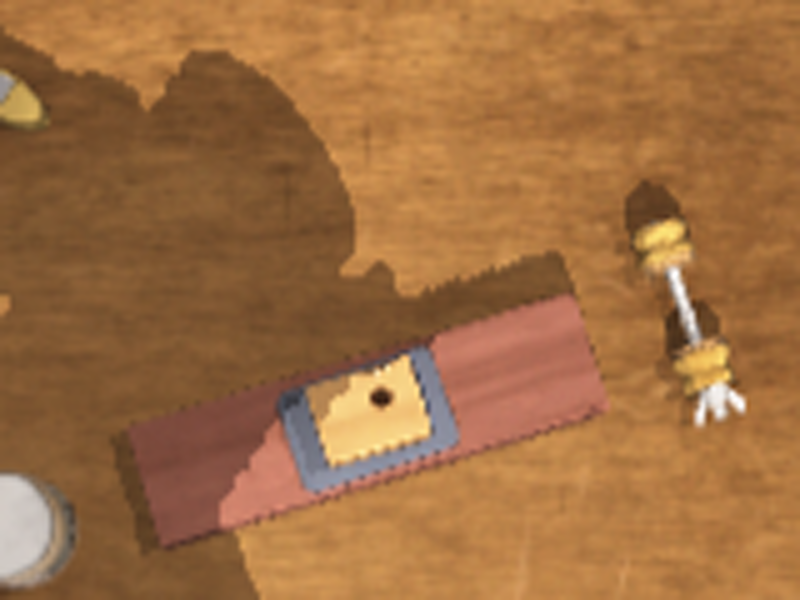

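The bored block stands centred on the pad (corners (308,388),(412,350),(432,435),(332,468)). The clamp (spools (663,243),(704,367), tip (722,415)) and jar (lid at left edge) stand well. Now the cork; I'll measure the block and clamp in the same batch.

{"method": "step_arm", "body": {
  "rows": [
    [-2, -1, 50, 0, 60],
    [-2, -1, 100, 0, 60],
    [-2, -1, 117, 0, 60],
    [-2, -1, 117, 0, 60],
    [-2, -1, 117, 0, 150],
    [-2, -1, 117, 0, 150],
    [-2, -1, 117, 0, 150],
    [-2, -1, 117, 0, 150]
  ]
}}

```text
time_s: 26.05
tool_pos: [0.518, 0.4131, 0.0318]
tool_rot: [-2.274, 2.161, -0.001]
force: [-0.2, -0.1, 7.2]
grip_width: 0.0433
finger_force: 43.4
```

{"method": "step_arm", "body": {
  "rows": [
    [0, 0, -10, 0, 150],
    [0, 0, -60, 0, 150],
    [0, 0, -120, 0, 150],
    [0, 0, -150, 0, 150],
    [0, 0, -150, 0, 150]
  ]
}}

```text
time_s: 26.68
tool_pos: [0.5176, 0.4128, 0.1831]
tool_rot: [-2.272, 2.16, 0.0]
force: [-0.5, -0.0, -1.4]
grip_width: 0.043
finger_force: 42.6
```

```bash
python3 - <<'E'
from h import *
f=lambda P:(np.array(P,float)+.5)/5-.5+[180,130]
W=world('top',f([(308,388),(412,350),(432,435),(332,468)]),.067)[:,:2];e=(W[0]-W[1]+W[3]-W[2])/2
print('bored',W.mean(0).round(4),np.degrees(np.arctan2(e[1],e[0])),np.linalg.norm(e))
d=np.load('last_top.npz')['d']
us,vs=np.meshgrid(np.arange(303,335),np.arange(166,220))
Q=world('top',list(zip(us.ravel(),vs.ravel())),d=d)
Q=Q[(Q[:,2]>.009)&(Q[:,2]<.042)]
C,s,a=cv2.minAreaRect((Q[:,:2]*1000).astype(np.float32));print(C,s,a)
x=np.array([np.cos(np.radians(106.6)),np.sin(np.radians(106.6))]);y=np.array([-x[1],x[0]])
v=np.array(C)/1000-[.461,.0625];print('clamp in bed',v@x,v@y)
us,vs=np.meshgrid(np.arange(160,200),np.arange(215,255))
Q=world('top',list(zip(us.ravel(),vs.ravel())),d=d);Q=Q[(Q[:,2]>.066)&(Q[:,2]<.08)]
v=(Q.max(0)+Q.min(0))[:2]/2-[.461,.0625];print('jar',v@x,v@y,np.ptp(Q,0))
go(*W.mean(0),.15,-73.2)
E
```

```text
bored [0.4625 0.0602] 108.57148033291975 0.05461535947574084
(514.4051513671875, -106.81904602050781) (107.96057891845703, 30.640287399291992) 17.301319122314453
clamp in bed -0.1775194945934607 -0.0028068803197367448
jar 0.1902521424752513 -0.0016842747385888133 [0.05004411 0.05026629 0.01348914]
pos [0.5176 0.4128 0.1831] psi -87.1 -> shift [349.5  73.   31. ] turn -13.9 t 26.675 w 0.043
```

{"method": "step_arm", "body": {
  "rows": [
    [45, 9, 0, -2, 150],
    [100, 21, 0, -4, 150],
    [155, 32, 0, -6, 150],
    [210, 44, 0, -9, 150],
    [260, 54, 0, -11, 150],
    [310, 65, 10, -13, 150],
    [347, 72, 25, -14, 150],
    [347, 72, 25, -14, 150],
    [347, 72, 25, -14, 150]
  ]
}}

```text
time_s: 27.8
tool_pos: [0.4622, 0.0617, 0.1533]
tool_rot: [2.523, -1.872, -0.0]
force: [0.1, 0.9, -0.6]
grip_width: 0.0429
finger_force: 42.6
```

```bash
python3 - <<'E'
from h import *
go(.4617,.0625,.101,-73.2)
E
```

```text
pos [0.4622 0.0617 0.1533] psi -73.1 -> shift [-0.9  0.3 52.3] turn 0.1 t 27.8 w 0.0429
```

{"method": "step_arm", "body": {
  "rows": [
    [-1, 0, 25, 0, 150],
    [-1, 0, 42, 0, 150],
    [-1, 0, 49, 0, 150],
    [-1, 0, 52, 0, 150],
    [-1, 0, 53, 0, 150],
    [-1, 0, 53, 0, 150]
  ]
}}

```text
time_s: 28.55
tool_pos: [0.4622, 0.0627, 0.1008]
tool_rot: [-2.523, 1.871, -0.001]
force: [0.9, -0.2, -0.1]
grip_width: 0.0432
finger_force: 42.6
```

{"method": "step_arm", "body": {
  "rows": [
    [0, 0, 1, 0, 150],
    [0, 0, 1, 0, 150]
  ]
}}

```text
time_s: 28.8
tool_pos: [0.462, 0.0626, 0.0994]
tool_rot: [-2.524, 1.871, -0.0]
force: [-0.6, 0.7, -0.4]
grip_width: 0.043
finger_force: 42.6
```

{"method": "step_arm", "body": {
  "rows": [
    [0, 0, 1, 0, 150],
    [0, 0, 1, 0, 150]
  ]
}}

```text
time_s: 29.05
tool_pos: [0.4619, 0.0626, 0.0982]
tool_rot: [2.523, -1.871, -0.0]
force: [0.1, 0.1, -0.3]
grip_width: 0.0433
finger_force: 42.6
```

{"method": "step_arm", "body": {
  "rows": [
    [0, 0, 0, 0, 130],
    [0, 0, 0, 0, 100],
    [0, 0, 0, 0, 60],
    [0, 0, 0, 0, 60],
    [0, 0, -50, 0, 60],
    [0, 0, -100, 0, 60],
    [-50, -40, -110, 0, 60],
    [-100, -80, -110, 0, 60],
    [-150, -120, -110, 0, 60],
    [-200, -150, -110, 0, 60],
    [-250, -170, -110, 0, 60],
    [-250, -170, -110, 0, 60],
    [-250, -170, -110, 0, 60]
  ]
}}

```text
time_s: 30.68
tool_pos: [0.5519, 0.3512, 0.2079]
tool_rot: [2.523, -1.87, 0.0]
force: [-0.5, -0.8, -0.3]
grip_width: 0.0659
finger_force: 0.0
```

```bash
python3 - <<'E'
from h import *
im,d=shot('top');im2,_=shot('side')
a=cv2.resize(im[150:260,170:330],None,fx=4,fy=4,interpolation=cv2.INTER_CUBIC)
cv2.imwrite('pics/p8.png',a); cv2.imwrite('pics/p9.png',cv2.resize(im2[110:240,150:330],None,fx=4,fy=4,interpolation=cv2.INTER_CUBIC))
us,vs=np.meshgrid(np.arange(225,285),np.arange(180,240))
Q=world('top',list(zip(us.ravel(),vs.ravel())),d=d);Q=Q[(Q[:,2]>.088)&(Q[:,2]<.102)]
print(len(Q),Q[:,2].mean(),cv2.minAreaRect((Q[:,:2]*1000).astype(np.float32)),r.get_state()['tool_pos'])
E
```

```text
499 0.09485459897482466 ((463.2833557128906, 61.90925216674805), (44.108856201171875, 69.78131103515625), 16.599397659301758) [0.55216792 0.35036708 0.20880863]
```

View pics/p8.png

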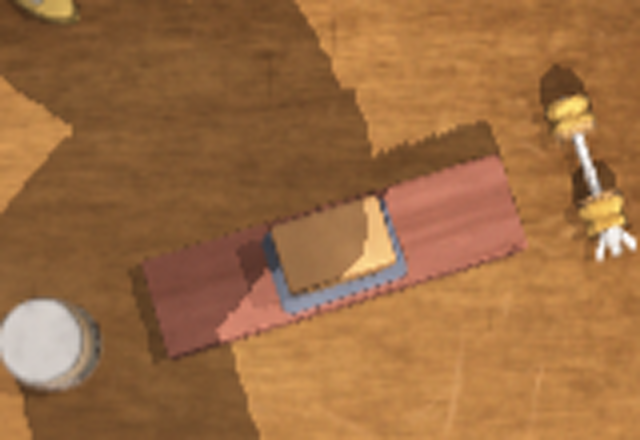

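View pics/p9.png

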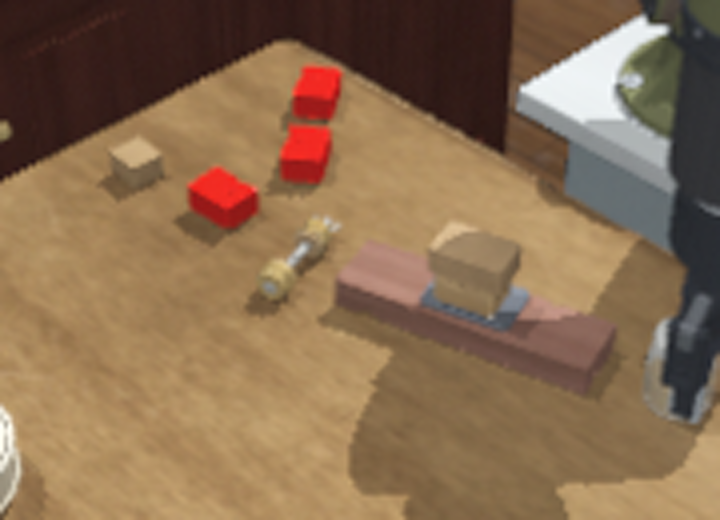

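Both views show the stack level and centred: cork at (335,245) in the top crop, measured at (0.463, 0.062). The jar stands off the left end, the clamp lies crosswise off the right, and the arm is clear. Handing in.

```bash
python3 -c "
from plant import r
print(r.sign_off())"
```

```text
the job is handed in; nothing more can be done
None
```

The job is handed in after about 31 s of robot time: by camera, the pad, bored block and cork are stacked within about 3 mm of the bed's centre, the jar (left) and clamp (right) stand about 4 cm off its ends, and the arm never went near the offcut or plane; the sign-off gave no verdict.

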